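# Screw the lid onto the storage jar

## Robot

A 7-joint arm with a two-finger parallel gripper is mounted at the origin on the work surface; the furniture and walls round the work are solid. World frame = base frame: x ahead of the robot, y to its left, z up, the work surface at z = 0. Lengths are in m, angles in rad, forces in N, time in s.
With the tool pointing down it reaches from about 0.35 to 0.9 m from the base axis. Payload 8.1 kg.
Tool frame: the origin (TCP) lies midway between the tips of the shut fingers; the grasp point (between the pads) lies 19 mm behind it (pinch_z is the distance from the TCP to the grasp point, in m); z points along the fingers, y is the line along which they close (so a half turn about z gives the same grasp; the last joint's range is limited). The gripper opens to 92 mm and grips with 3 to 60 N. Pads are 19 mm wide; open, the fingers measure 130 mm over their backs; the gripper's body (75 mm by 190 mm) begins 47 mm behind the grasp point.
Start: joints at [1.224, 0.434, 0.025, 1.573, -0.012, 1.134, -0.075], TCP at [0.151, -0.607, 0.227] pointing down, gripper open.
Joint ranges: [-2.62, 2.62], [-0.44, 2.09], [-1.27, 1.32], [0.08, 2.57], [-1.32, 4.46], [0.12, 2], [-2.74, 2.74]. Speed limits (rad/s): [2.22, 2.22, 3.01, 3.01, 3.14, 3.14, 3.14].

## Interface

Orientations are given as a rotation vector (axis times angle).
In Python, from station import * gives the robot as it stands.
- The arm moves only by the shell command python3 -m pendant 'ROWS' [FORCE]. ROWS is JSON, a list of rows, each an object of numbers: "tx", "ty", "tz": the shift along the tool's x, y, z in units of 30 mm (1.0 is 30 mm); "ax", "ay", "az": the turn, a rotation vector about the tool's x, y, z in units of 6 degrees (1.0 is 6 degrees); "jaw": the opening in per cent of the stroke, from 0 (shut) to 100 (fully open). A call has 1 to 20 rows; each row shifts and turns the commanded pose from where the row before left it, along the tool's axes as they then stand; what a row does not reach is not made up. A row lasts 1/12 s, in which the tool goes at most 41.7 mm and 7.16 degrees, less where a joint would pass 70% of its speed; a pose out of reach is approached as far as the arm can. A call is refused whole if a number of a shift passes 1 or a number of a turn 1, either way. A call with a gripper value outside its range is refused whole. The fingers move at their own pace and stop on an object; FORCE is the grip in N (left out, the last holds). Time passes only in rows, so rows that do not move let the fingers close. It gives the time, the measured TCP pose, the force, the opening and the grip force at its end, in the units of the state.
- get_state(): the state, without advancing time (a new reading comes with each control period).
- read_camera(name): name is "scene" or "side" or "wrist"; returns a dict with "img" (480x640x3 uint8, red, green, blue), "intrinsics" (3x3 intrinsics, pixels), "k1" (the pictures are not rectified: a ray, as slopes to the right and down, at radius r is drawn at 1 + k1 r^2 times it, then the intrinsics apply), "position" and "rotation" of the camera in the world; the wrist camera has in their place "tool_from_camera" (4x4, takes a point from camera to tool coordinates, whose origin is the TCP and whose axes are the flange's). Camera axes: x right, y up, looking along -z (the intrinsics and any distortion apply to the point x, -y, -z); pixel columns grow to the right and rows downward; lengths in m; the calibration is good to about 2 mm. A picture is of the moment at which its call begins: read the wrist's pose just before it. There is no depth.
- job_done(): hands the job in; it is judged then, once.
The state is a dict: "clock": time; "joint_pos": joint angles; "qvel": joint speeds; "joint_torque": joint torques, N m; "tool_pos": TCP position; "tcp_rot": TCP orientation; "ft_force": force on the tool from outside, world axes, zero at the start; "torque": the same for the moment, N m; "finger_gap": opening from 0.0 (shut) to 1.0 (fully open); "gripper_force": force on a finger pad.
Only numpy, scipy, OpenCV 4.12 (cv2) and the standard library are available. Lean on these libraries where they do the work, as an engineer would, in place of code of your own. Each camera call takes 0.05 s, during which the arm holds its last target. There are 200 camera calls.

## Task

Lift the spice jar off the orange lid and stand it upright on the bare worktop. Then set the lid level on the neck of the blue jar with its white pointer at the white dot, turn it back (anticlockwise seen from above) until it drops into the thread, and screw it forward (clockwise) fully home, with the pointer at the yellow bar. Let go of it, and do not knock over or push aside the kitchen timer, the tin, the bottle or the red mill.

Things in the scene. Friction and masses are not known exactly. Their poses are not given: they have to be found in the camera images.
- lid: loose orange ribbed screw lid, 64 mm diameter, 34 mm high, 0.12 kg, right way up on the worktop, the spice jar on its flat top. Origin: centre of its open underside; z up; x to the white pointer on its rim. It can be gripped across any diameter. At the start the timer and the tin stand about 105 mm away at its +x and -x sides, up to 30 mm off that line; its y sides are free
- pointer (a point): white pointer on the lid's rim, 32 mm from the lid's axis along +x, 15 mm above its underside. Inside the skirt (56 mm inner diameter, 24 mm deep) are three lugs 4 mm thick, 4 mm above the open edge, at 0, 120 and 240 degrees from the pointer; 45.6 mm diameter inside their tips
- jar: fixed blue square jar, 84 mm wide, in a wooden holder 114 mm square and 36 mm high; cannot move or turn. Origin: centre of the underside, on the worktop; z up the neck's axis. Shoulder at z 105 mm; neck 43 mm diameter, rim at z 139 mm, its top 4 mm bevelled to 36 mm. Round the neck a slippery three-start right-hand thread, 53 mm outside, with three gates 40 degrees wide between level crests
- jar_mouth (a point): centre of the jar's rim, on the neck's axis, z 139 mm. Heights of the lid's underside: 128 mm with its lugs on the crests, 120 mm dropped into the gates, 115 mm fully home on the rim. A gripped lid goes down only as far as the gripper lets it
- dot (a point): white dot on the jar's shoulder, 37 mm from the neck's axis along the jar's -x, z 106 mm: with the pointer here the lid is set on, its lugs on the level crests, where it turns freely
- gate (a point): unmarked point on the shoulder, 37 mm from the axis, 46 degrees anticlockwise of the dot: with the pointer here (within 15 degrees) the lugs stand over the gates and the lid drops 8 mm; a wall then stops it from turning farther back
- bar (a point): yellow bar on the shoulder, 37 mm from the axis, 75 degrees clockwise of the gate (29 of the dot): pointer here when fully home, against a stop. From the gate the lugs run clockwise in a channel with 1.5 mm of up-and-down play: level for 15 degrees, then falling 6.5 mm over 60 degrees; the lid itself comes down 5 mm, onto the rim
- spice: loose glass spice jar with red cap and green label, 45 mm diameter, 106 mm high (cap the top 21 mm), 0.11 kg, upright on the lid at the start. Origin: centre of its underside, z up
- timer: bystander: round red and white kitchen timer, 70 mm diameter, 50 mm high, loose. Origin: centre of its underside, z up
- tin: bystander: round green tin, 75 mm diameter, 58 mm high, loose. Origin: centre of its underside, z up
- bottle: bystander: tall glass bottle, 61 mm wide, 268 mm high, loose. Origin: centre of its underside, z up. It and the mill stand 145 to 200 mm from the jar's axis, one behind the jar (+x), one to its left (+y)
- mill: bystander: tall red mill, 43 mm diameter, 233 mm high, loose. Origin: centre of its underside, z up. Apart from the things listed the worktop is bare for x 0.40 to 0.60, y -0.42 to 0.30
Not all that is in view belongs to the job. What is meant by the spice is not purple, and is the larger of those in its own colour.

How it is judged:
By the outcome, as a careful person would: the job done as asked, in the order asked, and still so for the second after the job is handed in, with the robot touching nothing.
It also fails if it takes over 58 s, if anything falls off the work surface, if the arm or the gripper's body presses on something with over 40 N, if the wrist force passes 120 N, or if a joint passes its speed limit or range.

## Working session

There is one attempt and no reset: what is moved stays moved. The work goes in short steps, Python scripts to look and compute and a shell command to move; the robot and the scene stay as the last step left them, time stands still between calls to the robot, and variables do not carry over. Pictures are saved under pics/ and viewed, at most 10 in all, crops included, and the job is handed in when it is done.

```bash
mkdir -p pics; ls
python3 - <<'E'
from station import *
import cv2, numpy as np
s=get_state(); print({k:np.round(v,3).tolist() for k,v in s.items()})
ims=[]
for n in ("scene","side","wrist"):
    c=read_camera(n); cv2.imwrite(f"pics/{n}0.png",c["img"][:,:,::-1])
    print(n,{k:np.round(v,3).tolist() for k,v in c.items() if k!="img"})
E
```

```text
pics
{'clock': 0.0, 'joint_pos': [1.224, 0.435, 0.025, 1.574, -0.012, 1.134, -0.075], 'qvel': [0.002, 0.001, 0.001, 0.001, -0.0, -0.0, -0.0], 'joint_torque': [-0.0, -66.785, 0.985, -31.446, -0.061, 0.043, 0.0], 'tool_pos': [0.151, -0.606, 0.226], 'tcp_rot': [-3.117, -0.382, 0.001], 'ft_force': [0.451, 0.025, -0.005], 'torque': [0.027, 0.03, 0.027], 'gripper_force': 0.0, 'finger_gap': 0.997}
scene {'intrinsics': [[564.923, 0.0, 310.335], [0.0, 564.923, 239.682], [0.0, 0.0, 1.0]], 'k1': -0.125, 'position': [-0.153, 0.928, 0.619], 'rotation': [0.498, -1.375, -2.148]}
side {'intrinsics': [[520.557, 0.0, 326.235], [0.0, 520.557, 242.318], [0.0, 0.0, 1.0]], 'k1': -0.076, 'position': [0.258, -0.898, 0.737], 'rotation': [0.991, -0.156, -0.306]}
wrist {'intrinsics': [[429.156, 0.0, 321.735], [0.0, 429.156, 248.159], [0.0, 0.0, 1.0]], 'k1': 0.023, 'tool_from_camera': [[0.001, 0.951, 0.308, 0.085], [1.0, -0.001, 0.001, -0.001], [0.001, 0.308, -0.951, -0.158], [0.0, 0.0, 0.0, 1.0]]}
```

View pics/scene0.png

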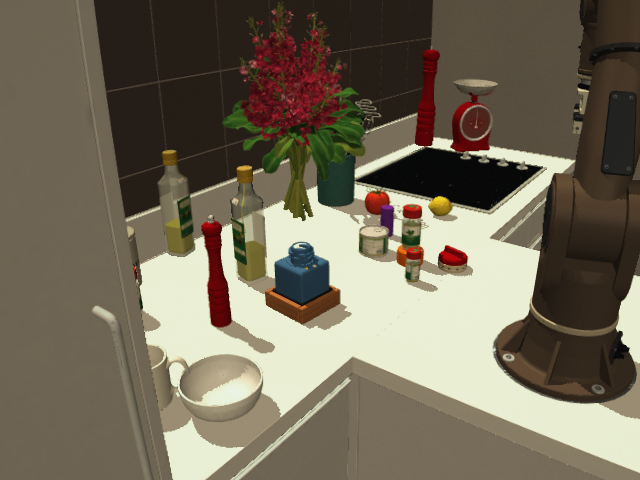

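View pics/side0.png

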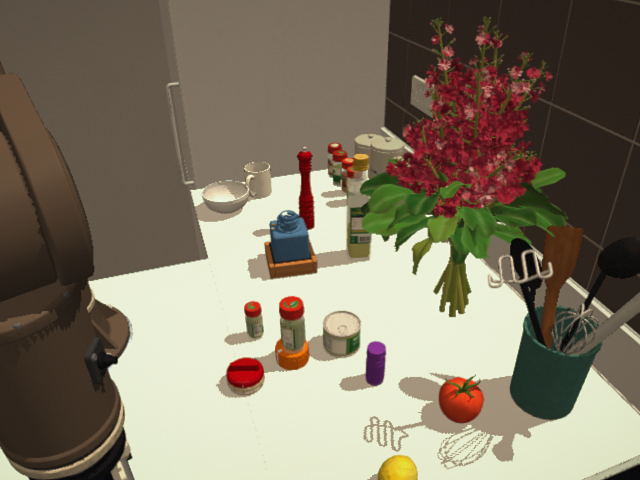

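The spice could be any of three things. In the scene view there is the large red-capped jar on the orange lid at (412,228), the small red-capped jar at (413,265) and the purple one at (387,220). In the side view these are at (292,325), (254,320) and (375,363). I choose the large one on the lid. The blue jar is at scene (302,275) and side (290,240). Next I'll check the choice in a close crop.

```bash
cat > h.py <<'E'
from station import *
import cv2, numpy as np
from scipy.spatial.transform import Rotation as R
def cam(n):
    s=get_state(); c=read_camera(n)
    if n=="wrist":
        T=np.eye(4); T[:3,:3]=R.from_rotvec(s["tcp_rot"]).as_matrix(); T[:3,3]=s["tool_pos"]; T=T@np.array(c["tool_from_camera"])
        c["P"],c["M"]=T[:3,3],T[:3,:3]
    else: c["P"],c["M"]=np.array(c["position"]),R.from_rotvec(c["rotation"]).as_matrix()
    c["K"]=np.array(c["intrinsics"]); return c
def ray(c,uv):
    d=np.array([c["k1"],0,0,0,0],float)[:4]
    p=cv2.undistortPoints(np.array(uv,float).reshape(-1,1,2),c["K"],d)[:,0]
    v=np.c_[p[:,0],-p[:,1],-np.ones(len(p))]@c["M"].T
    return v/np.linalg.norm(v,axis=1)[:,None]
def plane(c,uv,z):
    v=ray(c,uv); return c["P"]+v*((z-c["P"][2])/v[:,2])[:,None]
def proj(c,X):
    q=(np.atleast_2d(X)-c["P"])@c["M"]; q=q*[1,-1,-1]
    return cv2.projectPoints(q.reshape(-1,1,3),np.zeros(3),np.zeros(3),c["K"],np.array([c["k1"],0,0,0],float))[0][:,0]
def tri(c1,u1,c2,u2):
    a,b=ray(c1,u1)[0],ray(c2,u2)[0]
    t=np.linalg.lstsq(np.c_[a,-b],c2["P"]-c1["P"],rcond=None)[0]
    p,q=c1["P"]+t[0]*a,c2["P"]+t[1]*b; return (p+q)/2,np.linalg.norm(p-q)
def blobs(c,lo,hi,amin=60):
    m=cv2.inRange(cv2.cvtColor(c["img"],cv2.COLOR_RGB2HSV),np.array(lo),np.array(hi))
    n,l,st,ce=cv2.connectedComponentsWithStats(m)
    return m,[(st[i].tolist(),ce[i].round(1).tolist()) for i in range(1,n) if st[i][4]>=amin]
E
python3 - <<'E'
from h import *
cs=[cam("scene"),cam("side")]
for c in cs:
    print("orange",blobs(c,(5,200,120),(16,255,255))[1]); print("blue",blobs(c,(95,80,30),(115,255,255))[1])
    print("red",[b for b in blobs(c,(0,200,90),(4,255,255))[1]])
def cr(c,x,y,w,h,s): return cv2.resize(c["img"][y:y+h,x:x+w,::-1],None,fx=s,fy=s,interpolation=cv2.INTER_CUBIC)
a=np.hstack([cr(cs[0],345,195,130,100,3),cr(cs[1],220,290,130,100,3)])
b=np.hstack([cr(cs[0],255,235,130,90,3),cr(cs[1],225,200,130,90,3)])
cv2.imwrite("pics/crop1.png",np.vstack([a,b]))
E
```

```text
orange [([397, 246, 11, 21, 152], [401.4, 255.7])]
blue [([275, 243, 54, 60, 2272], [301.3, 274.4])]
red [([365, 193, 24, 20, 328], [375.6, 201.9]), ([403, 206, 18, 13, 173], [411.7, 212.1]), ([407, 248, 14, 11, 121], [413.2, 253.6])]
orange [([276, 339, 32, 30, 508], [292.1, 357.3]), ([449, 379, 17, 8, 68], [458.4, 381.8]), ([441, 382, 42, 35, 910], [461.6, 399.8])]
blue [([271, 212, 38, 50, 1493], [289.3, 238.4])]
red [([329, 145, 24, 32, 228], [341.3, 158.9]), ([280, 297, 23, 23, 347], [290.9, 308.9]), ([245, 302, 15, 15, 134], [252.8, 310.2])]
```

View pics/crop1.png

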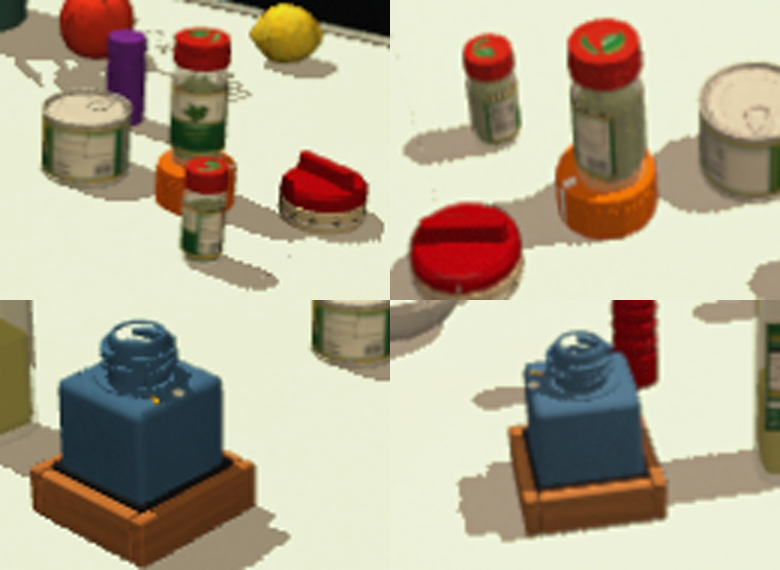

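The crop confirms that the big red-capped jar with the green label is the one on the orange lid; the small one stands beside it. The lid pointer is at side pixel ≈(279,351). The white dot is at scene ≈(315,266) and side ≈(273.7,228). The yellow bar is at scene ≈(306.7,268) and side ≈(272.3,224).

Run:
```python
from h import *
a,b=cam("scene"),cam("side")
p=lambda n,v:print(n,np.round(v,3).tolist() if not isinstance(v,tuple) else (v[0].round(3).tolist(),round(v[1],4)))
p("spice cap",tri(a,(411.7,212.1),b,(290.9,308.9)))
p("small cap",tri(a,(413.2,253.6),b,(252.8,310.2)))
p("dot",tri(a,(315,265.9),b,(273.7,228.3))); p("bar",tri(a,(306.7,268),b,(272.3,224)))
for n,c,d,e in(("sc",a,(315,265.9),(306.7,268)),("sd",b,(273.7,228.3),(272.3,224))): p(n,plane(c,[d,e],.106))
p("pointer",plane(b,[(279,350.7)],.015))
p("lid",plane(b,[(291.5,351)],.034*.5))
# neck top ~ scene crop (138,322),(570..)
p("neck top",tri(a,(255+138/3,235+30/3),b,(225+185/3,200+40/3)))
p("timer",plane(a,[(453,262)],.015)); p("tin",plane(a,[(374,242)],.03))
p("mill",tri(a,(211,230),b,(305,156))); p("bottle",tri(a,(245,174),b,(361,163)))
```

```text
spice cap ([0.428, -0.187, 0.126], np.float64(0.0006))
small cap ([0.372, -0.098, 0.068], np.float64(0.0011))
dot ([0.473, 0.132, 0.104], np.float64(0.0032))
bar ([0.476, 0.152, 0.105], np.float64(0.0008))
sc [[0.468, 0.137, 0.106], [0.476, 0.153, 0.106]]
sd [[0.474, 0.13, 0.106], [0.475, 0.151, 0.106]]
pointer [[0.402, -0.172, 0.015]]
lid [[0.425, -0.183, 0.017]]
neck top ([0.507, 0.131, 0.139], np.float64(0.0001))
timer [[0.323, -0.211, 0.015]]
tin [[0.52, -0.171, 0.03]]
mill ([0.599, 0.285, 0.205], np.float64(0.0039))
bottle ([0.679, 0.104, 0.251], np.float64(0.0001))
```

```bash
python3 -m pendant '[{"tx":0.88,"ty":-0.8},{"tx":0.88,"ty":-0.8},{"tx":0.88,"ty":-0.8},{"tx":0.88,"ty":-0.8},{"tx":0.88,"ty":-0.8},{"tx":0.88,"ty":-0.8},{"tx":0.88,"ty":-0.8},{"tx":0.88,"ty":-0.8},{"tx":0.88,"ty":-0.8},{"tx":0.88,"ty":-0.8},{"tx":0.88,"ty":-0.8},{"tx":0.88,"ty":-0.8},{"tx":0.88,"ty":-0.8},{"tx":0.88,"ty":-0.8},{"jaw":100},{"jaw":100}]'
python3 - <<'E'
from h import *
s=get_state(); print(s["joint_pos"],s["tool_pos"],s["tcp_rot"])
c=cam("wrist"); cv2.imwrite("pics/w1.png",c["img"][:,:,::-1])
m,bl=blobs(c,(0,200,90),(4,255,255)); print(bl)
print(proj(c,[[.428,-.187,.14],[.428,-.187,0.034]]))
E
```

```text
[ 1.22436785  0.43468308  0.02498854  1.57336119 -0.01159121  1.13397182
 -0.07506339] [ 0.15083962 -0.60644927  0.22656544] [-3.11801470e+00 -3.81968231e-01  1.17827463e-04]
[]
[[ -939.8833495  -1046.73801579]
 [ -327.78692673  -481.44156819]]validation failed for argument at $[0]...
```

View pics/w1.png

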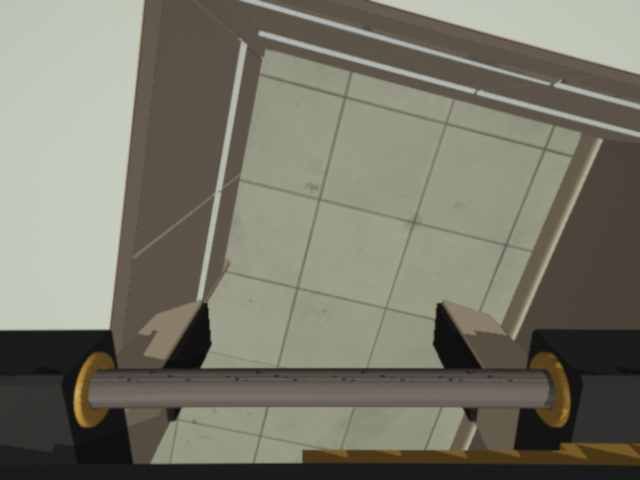

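The picture shows only the floor and the fingers, because the move was refused. I suspect each row needs all its keys.

```bash
python3 -m pendant '[{"tx":0.88,"ty":-0.8,"tz":0,"ax":0,"ay":0,"az":0,"jaw":100},{"tx":0.88,"ty":-0.8,"tz":0,"ax":0,"ay":0,"az":0,"jaw":100}]'
```

```text
clock: 0.57
tool_pos: [0.1892, -0.5477, 0.2263]
tcp_rot: [3.119, 0.376, -0.001]
ft_force: [1.5, 0.4, -0.8]
finger_gap: 1.002
gripper_force: 0.0
```

```bash
python3 -m pendant '[{"tx":0.88,"ty":-0.8,"tz":0,"ax":0,"ay":0,"az":0,"jaw":100},{"tx":0.88,"ty":-0.8,"tz":0,"ax":0,"ay":0,"az":0,"jaw":100},{"tx":0.88,"ty":-0.8,"tz":0,"ax":0,"ay":0,"az":0,"jaw":100},{"tx":0.88,"ty":-0.8,"tz":0,"ax":0,"ay":0,"az":0,"jaw":100},{"tx":0.88,"ty":-0.8,"tz":0,"ax":0,"ay":0,"az":0,"jaw":100},{"tx":0.88,"ty":-0.8,"tz":0,"ax":0,"ay":0,"az":0,"jaw":100},{"tx":0.88,"ty":-0.8,"tz":0,"ax":0,"ay":0,"az":0,"jaw":100},{"tx":0.88,"ty":-0.8,"tz":0,"ax":0,"ay":0,"az":0,"jaw":100},{"tx":0.88,"ty":-0.8,"tz":0,"ax":0,"ay":0,"az":0,"jaw":100},{"tx":0.88,"ty":-0.8,"tz":0,"ax":0,"ay":0,"az":0,"jaw":100},{"tx":0.88,"ty":-0.8,"tz":0,"ax":0,"ay":0,"az":0,"jaw":100},{"tx":0.88,"ty":-0.8,"tz":0,"ax":0,"ay":0,"az":0,"jaw":100},{"tx":0,"ty":0,"tz":0,"ax":0,"ay":0,"az":0,"jaw":100},{"tx":0,"ty":0,"tz":0,"ax":0,"ay":0,"az":0,"jaw":100}]'
python3 - <<'E'
from h import *
s=get_state(); print(s["joint_pos"].round(3),s["tool_pos"],s["tcp_rot"])
c=cam("wrist"); cv2.imwrite("pics/w2.png",c["img"][:,:,::-1])
m,bl=blobs(c,(0,200,90),(4,255,255)); print(bl); print(blobs(c,(5,200,120),(16,255,255))[1])
print(proj(c,[[.428,-.187,.14],[.428,-.187,0.034],[.402,-.172,.015]]))
for st,ce in bl: print(ce,plane(c,[ce],.14).round(4))
E
```

```text
clock: 1.73
tool_pos: [0.4295, -0.1893, 0.2269]
tcp_rot: [-3.117, -0.389, -0.001]
ft_force: [-0.1, -0.6, 0.4]
finger_gap: 1.001
gripper_force: 0.0
[ 0.521  0.2   -0.257  1.92   0.058  1.029 -1.084] [ 0.42954931 -0.18934906  0.22687832] [-3.11720830e+00 -3.89049280e-01 -9.81589681e-04]
[([287, 216, 69, 88, 3078], [319.1, 252.1]), ([168, 246, 41, 44, 1002], [189.8, 265.4])]
[([279, 178, 73, 58, 1317], [308.0, 198.1]), ([312, 237, 33, 43, 138], [329.5, 259.8])]
[[318.91911445 257.90203211]
 [319.86855434 216.34258476]
 [296.64947182 234.66707073]]
[319.1, 252.1] [[ 0.4316 -0.1862  0.14  ]]
[189.8, 265.4] [[ 0.404  -0.1123  0.14  ]]
```

View pics/w2.png

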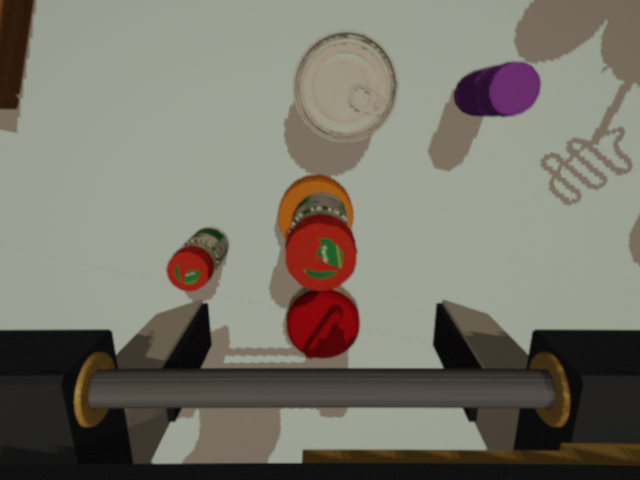

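The wrist view shows the large cap at ≈(321,253) with the lid just behind it, the timer below it, the tin at (346,87), and the small jar (190,268) and purple jar (510,90) clear. I'll descend and grip.

```bash
python3 -m pendant '[{"tx":0,"ty":-0.07,"tz":0.8,"ax":0,"ay":0,"az":0,"jaw":100},{"tx":0,"ty":0,"tz":0.9,"ax":0,"ay":0,"az":0,"jaw":100},{"tx":0,"ty":0,"tz":0.9,"ax":0,"ay":0,"az":0,"jaw":100},{"tx":0,"ty":0,"tz":0.9,"ax":0,"ay":0,"az":0,"jaw":100},{"tx":0,"ty":0,"tz":0.7,"ax":0,"ay":0,"az":0,"jaw":100},{"tx":0,"ty":0,"tz":0.5,"ax":0,"ay":0,"az":0,"jaw":100},{"tx":0,"ty":0,"tz":0,"ax":0,"ay":0,"az":0,"jaw":30},{"tx":0,"ty":0,"tz":0,"ax":0,"ay":0,"az":0,"jaw":30},{"tx":0,"ty":0,"tz":0,"ax":0,"ay":0,"az":0,"jaw":30},{"tx":0,"ty":0,"tz":0,"ax":0,"ay":0,"az":0,"jaw":30},{"tx":0,"ty":0,"tz":0,"ax":0,"ay":0,"az":0,"jaw":30},{"tx":0,"ty":0,"tz":0,"ax":0,"ay":0,"az":0,"jaw":30},{"tx":0,"ty":0,"tz":0,"ax":0,"ay":0,"az":0,"jaw":30}]' 20
```

```text
clock: 2.87
tool_pos: [0.4283, -0.1894, 0.0863]
tcp_rot: [3.118, 0.382, 0.001]
ft_force: [-0.1, 1.2, -0.3]
finger_gap: 0.546
gripper_force: 0.0
```

```bash
python3 -m pendant '[{"tx":0,"ty":0,"tz":0,"ax":0,"ay":0,"az":0,"jaw":30},{"tx":0,"ty":0,"tz":0,"ax":0,"ay":0,"az":0,"jaw":30},{"tx":0,"ty":0,"tz":0,"ax":0,"ay":0,"az":0,"jaw":30},{"tx":0,"ty":0,"tz":0,"ax":0,"ay":0,"az":0,"jaw":30},{"tx":0,"ty":0,"tz":0,"ax":0,"ay":0,"az":0,"jaw":30}]' 20
```

```text
clock: 3.28
tool_pos: [0.4282, -0.1893, 0.086]
tcp_rot: [3.118, 0.382, 0.001]
ft_force: [-1.1, 1.5, 5.3]
finger_gap: 0.479
gripper_force: 20.0
```

```bash
python3 -m pendant '[{"tx":0,"ty":0,"tz":-0.3,"ax":0,"ay":0,"az":0,"jaw":30},{"tx":0,"ty":0,"tz":-0.7,"ax":0,"ay":0,"az":0,"jaw":30},{"tx":0,"ty":0,"tz":-0.7,"ax":0,"ay":0,"az":0,"jaw":30},{"tx":0,"ty":0,"tz":-0.3,"ax":0,"ay":0,"az":0,"jaw":30},{"tx":-0.1,"ty":0.4,"tz":0,"ax":0,"ay":0,"az":0,"jaw":30},{"tx":-0.23,"ty":0.8,"tz":0,"ax":0,"ay":0,"az":0,"jaw":30},{"tx":-0.28,"ty":0.9,"tz":0,"ax":0,"ay":0,"az":0,"jaw":30},{"tx":-0.28,"ty":0.9,"tz":0,"ax":0,"ay":0,"az":0,"jaw":30},{"tx":-0.28,"ty":0.9,"tz":0,"ax":0,"ay":0,"az":0,"jaw":30},{"tx":-0.28,"ty":0.9,"tz":0,"ax":0,"ay":0,"az":0,"jaw":30},{"tx":-0.2,"ty":0.7,"tz":0,"ax":0,"ay":0,"az":0,"jaw":30},{"tx":-0.08,"ty":0.25,"tz":0,"ax":0,"ay":0,"az":0,"jaw":30},{"tx":0,"ty":0,"tz":0.6,"ax":0,"ay":0,"az":0,"jaw":30},{"tx":0,"ty":0,"tz":0.8,"ax":0,"ay":0,"az":0,"jaw":30},{"tx":0,"ty":0,"tz":0.7,"ax":0,"ay":0,"az":0,"jaw":30},{"tx":0,"ty":0,"tz":0.4,"ax":0,"ay":0,"az":0,"jaw":30},{"tx":0,"ty":0,"tz":0,"ax":0,"ay":0,"az":0,"jaw":30},{"tx":0,"ty":0,"tz":0,"ax":0,"ay":0,"az":0,"jaw":30}]' 20
python3 - <<'E'
from h import *
c=cam("side"); cv2.imwrite("pics/s2.png",np.vstack([cv2.resize(c["img"][270:400,190:400,::-1],None,fx=3,fy=3)]))
E
```

```text
clock: 4.78
tool_pos: [0.4189, -0.3682, 0.0703]
tcp_rot: [-3.117, -0.383, 0.002]
ft_force: [0.0, -0.1, -0.9]
finger_gap: 0.478
gripper_force: 20.0
```

View pics/s2.png

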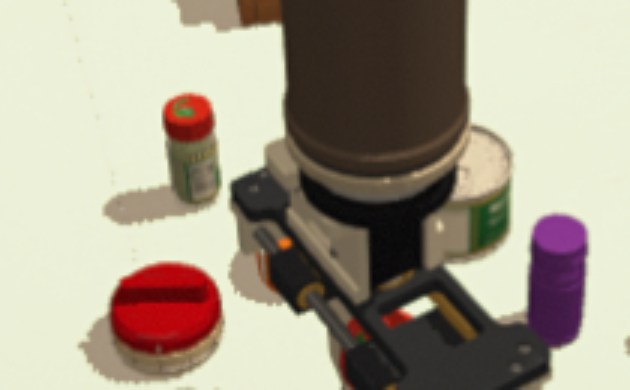

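The view shows the gripper holding the spice clear of the timer, tin and purple jar, with nothing disturbed. I'll lower it to the worktop.

```bash
python3 -m pendant '[{"tx":0,"ty":0,"tz":0.35,"ax":0,"ay":0,"az":0,"jaw":30},{"tx":0,"ty":0,"tz":0.15,"ax":0,"ay":0,"az":0,"jaw":30},{"tx":0,"ty":0,"tz":0.08,"ax":0,"ay":0,"az":0,"jaw":30},{"tx":0,"ty":0,"tz":0.04,"ax":0,"ay":0,"az":0,"jaw":30},{"tx":0,"ty":0,"tz":0,"ax":0,"ay":0,"az":0,"jaw":30}]' 20
```

```text
clock: 5.25
tool_pos: [0.4193, -0.3691, 0.0522]
tcp_rot: [-3.118, -0.382, -0.0]
ft_force: [0.7, 0.2, -0.6]
finger_gap: 0.481
gripper_force: 20.0
```

```bash
python3 -m pendant '[{"tx":0,"ty":0,"tz":0.04,"ax":0,"ay":0,"az":0,"jaw":30},{"tx":0,"ty":0,"tz":0.02,"ax":0,"ay":0,"az":0,"jaw":30},{"tx":0,"ty":0,"tz":0,"ax":0,"ay":0,"az":0,"jaw":30}]' 20
```

```text
clock: 5.5
tool_pos: [0.4197, -0.3692, 0.0519]
tcp_rot: [3.117, 0.382, 0.001]
ft_force: [-4.5, 4.6, 17.3]
finger_gap: 0.477
gripper_force: 20.0
```

```bash
python3 -m pendant '[{"tx":0,"ty":0,"tz":-0.02,"ax":0,"ay":0,"az":0,"jaw":60},{"tx":0,"ty":0,"tz":0,"ax":0,"ay":0,"az":0,"jaw":75},{"tx":0,"ty":0,"tz":0,"ax":0,"ay":0,"az":0,"jaw":100},{"tx":0,"ty":0,"tz":0,"ax":0,"ay":0,"az":0,"jaw":100},{"tx":0,"ty":0,"tz":0,"ax":0,"ay":0,"az":0,"jaw":100},{"tx":0,"ty":0,"tz":-0.4,"ax":0,"ay":0,"az":0,"jaw":100},{"tx":0,"ty":0,"tz":-0.9,"ax":0,"ay":0,"az":0,"jaw":100},{"tx":0,"ty":0,"tz":-0.9,"ax":0,"ay":0,"az":0,"jaw":100},{"tx":0,"ty":0,"tz":-0.9,"ax":0,"ay":0,"az":0,"jaw":100},{"tx":0,"ty":0,"tz":-0.9,"ax":0,"ay":0,"az":0,"jaw":100},{"tx":0,"ty":0,"tz":-0.9,"ax":0,"ay":0,"az":-1,"jaw":100},{"tx":0,"ty":0,"tz":-0.3,"ax":0,"ay":0,"az":-1,"jaw":100},{"tx":0,"ty":0,"tz":0,"ax":0,"ay":0,"az":-1,"jaw":100},{"tx":0,"ty":0,"tz":0,"ax":0,"ay":0,"az":-1,"jaw":100},{"tx":0,"ty":0,"tz":0,"ax":0,"ay":0,"az":-1,"jaw":100},{"tx":0,"ty":0,"tz":0,"ax":0,"ay":0,"az":-1,"jaw":100},{"tx":0,"ty":0,"tz":0,"ax":0,"ay":0,"az":-1,"jaw":100},{"tx":0,"ty":0,"tz":0,"ax":0,"ay":0,"az":-1,"jaw":100},{"tx":0,"ty":0,"tz":0,"ax":0,"ay":0,"az":-1,"jaw":100}]'
python3 -m pendant '[{"tx":0,"ty":0,"tz":0,"ax":0,"ay":0,"az":-1,"jaw":100},{"tx":0,"ty":0,"tz":0,"ax":0,"ay":0,"az":-1,"jaw":100},{"tx":0,"ty":0,"tz":0,"ax":0,"ay":0,"az":-1,"jaw":100},{"tx":0,"ty":0,"tz":0,"ax":0,"ay":0,"az":-1,"jaw":100},{"tx":0,"ty":0,"tz":0,"ax":0,"ay":0,"az":-1,"jaw":100},{"tx":0,"ty":0,"tz":0,"ax":0,"ay":0,"az":-1,"jaw":100},{"tx":0,"ty":0,"tz":0,"ax":0,"ay":0,"az":-1,"jaw":100},{"tx":0,"ty":0,"tz":0,"ax":0,"ay":0,"az":-1,"jaw":100},{"tx":0,"ty":0,"tz":0,"ax":0,"ay":0,"az":-1,"jaw":100},{"tx":0,"ty":0,"tz":0,"ax":0,"ay":0,"az":-1,"jaw":100},{"tx":0,"ty":0,"tz":0,"ax":0,"ay":0,"az":-1,"jaw":100},{"tx":0,"ty":0,"tz":0,"ax":0,"ay":0,"az":-1,"jaw":100},{"tx":0,"ty":0,"tz":0,"ax":0,"ay":0,"az":-1,"jaw":100},{"tx":0,"ty":0,"tz":0,"ax":0,"ay":0,"az":-0.67,"jaw":100},{"tx":0,"ty":0,"tz":0,"ax":0,"ay":0,"az":0,"jaw":100}]'
```

```text
clock: 7.08
tool_pos: [0.4191, -0.3692, 0.2067]
tcp_rot: [-2.6, -1.762, 0.0]
ft_force: [-0.1, 0.1, 0.7]
finger_gap: 0.998
gripper_force: 0.0
clock: 8.33
tool_pos: [0.4189, -0.3693, 0.2066]
tcp_rot: [-0.809, -3.035, -0.001]
ft_force: [-0.2, 0.6, 0.5]
finger_gap: 1.004
gripper_force: 0.0
```

```bash
python3 -m pendant '[{"tx":0.475,"ty":0.9,"tz":0,"ax":0,"ay":0,"az":0,"jaw":100},{"tx":0.475,"ty":0.9,"tz":0,"ax":0,"ay":0,"az":0,"jaw":100},{"tx":0.475,"ty":0.9,"tz":0,"ax":0,"ay":0,"az":0,"jaw":100},{"tx":0.475,"ty":0.9,"tz":0,"ax":0,"ay":0,"az":0,"jaw":100},{"tx":0.475,"ty":0.9,"tz":0,"ax":0,"ay":0,"az":0,"jaw":100},{"tx":0.475,"ty":0.9,"tz":0,"ax":0,"ay":0,"az":0,"jaw":100},{"tx":0,"ty":0,"tz":0,"ax":0,"ay":0,"az":0,"jaw":100},{"tx":0,"ty":0,"tz":0,"ax":0,"ay":0,"az":0,"jaw":100}]'
python3 - <<'E'
from h import *
s=get_state(); print(s["joint_pos"].round(3))
c=cam("wrist"); cv2.imwrite("pics/w3.png",c["img"][:,:,::-1])
m,bl=blobs(c,(5,180,90),(18,255,255),200); print(bl)
print(proj(c,[[.427,-.186,.034]]))
ct=max(cv2.findContours(m,cv2.RETR_EXTERNAL,cv2.CHAIN_APPROX_NONE)[0],key=cv2.contourArea); 
print(cv2.fitEllipse(cv2.convexHull(ct)))
E
```

```text
clock: 9.0
tool_pos: [0.4264, -0.1846, 0.2072]
tcp_rot: [0.812, 3.034, -0.001]
ft_force: [0.5, -1.0, 0.3]
finger_gap: 1.0
gripper_force: 0.0
[ 0.946  0.295 -0.796  1.927  0.247  1.018  1.089]
[([381, 79, 34, 33, 203], [396.5, 93.0]), ([283, 174, 77, 81, 4788], [322.0, 215.3])]
[[319.03934462 222.22818106]]
((321.3546447753906, 214.79586791992188), (77.22831726074219, 81.28369903564453), 177.2948760986328)
```

View pics/w3.png

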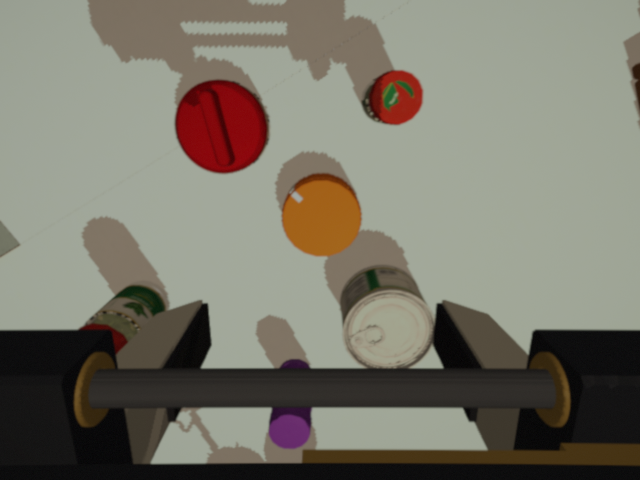

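The wrist view shows the lid at ≈(321,215) with its white pointer at ≈(296,197). The spice stands upright at (120,320), and the timer and tin are undisturbed. Next I'll compute the pointer yaw and lid centre.

Run:
```python
from h import *
c=cam("wrist")
hsv=cv2.cvtColor(c["img"],cv2.COLOR_RGB2HSV)
m=blobs(c,(5,180,90),(18,255,255),200)[0]
n,l,st,ce=cv2.connectedComponentsWithStats(m); i=1+np.argmax(st[1:,4])
fill=cv2.drawContours(np.zeros_like(m),[cv2.convexHull(np.argwhere(l==i)[:,::-1].astype(np.int32))],-1,255,-1)
w=(hsv[...,1]<90)&(hsv[...,2]>150)&(fill>0); uv=np.argwhere(w)[:,::-1]; print(len(uv),uv.mean(0),uv.min(0),uv.max(0))
# bright top surface only
hs=hsv[l==i]; print(np.percentile(hs[:,2],[5,25,50,75,95]))
top=((l==i)&(hsv[...,2]>np.percentile(hs[:,2],50)*.9)).astype(np.uint8)
ct=max(cv2.findContours(top,cv2.RETR_EXTERNAL,cv2.CHAIN_APPROX_NONE)[0],key=cv2.contourArea)
P=plane(c,ct[:,0].astype(float),.034)[:,:2]
(x,y),r=cv2.minEnclosingCircle(P.astype(np.float32)); print("top",x,y,r)
A=np.c_[2*P,np.ones(len(P))]; s=np.linalg.lstsq(A,(P**2).sum(1),rcond=None)[0]; print("lsq",s[:2],np.sqrt(s[2]+s[0]**2+s[1]**2))
C=s[:2]
for z in (.034,.025):
    q=plane(c,[uv.mean(0)],z)[0,:2]; d=q-C; print(z,q,np.hypot(*d),np.degrees(np.arctan2(d[1],d[0]))%360)
```

```text
67 [299. 196.] [294 191] [304 201]
[111. 162. 162. 162. 162.]
top 0.4256126284599304 -0.18292082846164703 0.030799398198723793
lsq [ 0.42605327 -0.18251903] 0.029610822957935053
0.034 [ 0.40077258 -0.19052465] 0.02651797459369835 197.57140194301937
0.025 [ 0.40202506 -0.19181095] 0.025762264626652903 201.1419311554678
```

```bash
python3 -m pendant '[{"tx":0.04,"ty":0.02,"tz":0.5,"ax":0,"ay":0,"az":0,"jaw":100},{"tx":0,"ty":0,"tz":0.9,"ax":0,"ay":0,"az":0,"jaw":100},{"tx":0,"ty":0,"tz":0.9,"ax":0,"ay":0,"az":0,"jaw":100},{"tx":0,"ty":0,"tz":0.9,"ax":0,"ay":0,"az":0,"jaw":100},{"tx":0,"ty":0,"tz":0.9,"ax":0,"ay":0,"az":0,"jaw":100},{"tx":0,"ty":0,"tz":0.9,"ax":0,"ay":0,"az":0,"jaw":100},{"tx":0,"ty":0,"tz":0.9,"ax":0,"ay":0,"az":0,"jaw":100},{"tx":0,"ty":0,"tz":0.5,"ax":0,"ay":0,"az":0,"jaw":100},{"tx":0,"ty":0,"tz":0.3,"ax":0,"ay":0,"az":0,"jaw":100},{"tx":0,"ty":0,"tz":0,"ax":0,"ay":0,"az":0,"jaw":100},{"tx":0,"ty":0,"tz":0,"ax":0,"ay":0,"az":0,"jaw":60},{"tx":0,"ty":0,"tz":0,"ax":0,"ay":0,"az":0,"jaw":60},{"tx":0,"ty":0,"tz":0,"ax":0,"ay":0,"az":0,"jaw":60},{"tx":0,"ty":0,"tz":0,"ax":0,"ay":0,"az":0,"jaw":50},{"tx":0,"ty":0,"tz":0,"ax":0,"ay":0,"az":0,"jaw":50},{"tx":0,"ty":0,"tz":0,"ax":0,"ay":0,"az":0,"jaw":50},{"tx":0,"ty":0,"tz":0,"ax":0,"ay":0,"az":0,"jaw":50},{"tx":0,"ty":0,"tz":0,"ax":0,"ay":0,"az":0,"jaw":50}]' 35
```

```text
clock: 10.6
tool_pos: [0.426, -0.1853, 0.0066]
tcp_rot: [0.813, 3.033, -0.001]
ft_force: [-0.7, 0.1, 6.9]
finger_gap: 0.69
gripper_force: 35.0
```

```bash
python3 -m pendant '[{"tx":0,"ty":0,"tz":-0.3,"ax":0,"ay":0,"az":0,"jaw":50},{"tx":0,"ty":0,"tz":-0.8,"ax":0,"ay":0,"az":0,"jaw":50},{"tx":0,"ty":0,"tz":-1,"ax":0,"ay":0,"az":0,"jaw":50},{"tx":0,"ty":0,"tz":-1,"ax":0,"ay":0,"az":0,"jaw":50},{"tx":0,"ty":0,"tz":-1,"ax":0,"ay":0,"az":0,"jaw":50},{"tx":0,"ty":0,"tz":-1,"ax":0,"ay":0,"az":0,"jaw":50},{"tx":0,"ty":0,"tz":-1,"ax":0,"ay":0,"az":0,"jaw":50},{"tx":0,"ty":0,"tz":-1,"ax":0,"ay":0,"az":0,"jaw":50},{"tx":0,"ty":0,"tz":-1,"ax":0,"ay":0,"az":0,"jaw":50},{"tx":0,"ty":0,"tz":-0.7,"ax":0,"ay":0,"az":0,"jaw":50},{"tx":0,"ty":0,"tz":-0.3,"ax":0,"ay":0,"az":0,"jaw":50}]' 35
python3 -m pendant '[{"tx":0.13,"ty":0.5,"tz":0,"ax":0,"ay":0,"az":0,"jaw":50},{"tx":0.27,"ty":0.95,"tz":0,"ax":0,"ay":0,"az":0,"jaw":50},{"tx":0.27,"ty":0.95,"tz":0,"ax":0,"ay":0,"az":0,"jaw":50},{"tx":0.27,"ty":0.95,"tz":0,"ax":0,"ay":0,"az":0,"jaw":50},{"tx":0.27,"ty":0.95,"tz":0,"ax":0,"ay":0,"az":0,"jaw":50},{"tx":0.27,"ty":0.95,"tz":0,"ax":0,"ay":0,"az":0,"jaw":50},{"tx":0.27,"ty":0.95,"tz":0,"ax":0,"ay":0,"az":0,"jaw":50},{"tx":0.27,"ty":0.95,"tz":0,"ax":0,"ay":0,"az":0,"jaw":50},{"tx":0.27,"ty":0.95,"tz":0,"ax":0,"ay":0,"az":0,"jaw":50},{"tx":0.27,"ty":0.95,"tz":0,"ax":0,"ay":0,"az":0,"jaw":50},{"tx":0.27,"ty":0.95,"tz":0,"ax":0,"ay":0,"az":0,"jaw":50},{"tx":0.13,"ty":0.5,"tz":0,"ax":0,"ay":0,"az":0,"jaw":50},{"tx":0,"ty":0,"tz":0,"ax":0,"ay":0,"az":0.85,"jaw":50},{"tx":0,"ty":0,"tz":0,"ax":0,"ay":0,"az":0.85,"jaw":50},{"tx":0,"ty":0,"tz":0,"ax":0,"ay":0,"az":0.85,"jaw":50},{"tx":0,"ty":0,"tz":0,"ax":0,"ay":0,"az":0.85,"jaw":50},{"tx":0,"ty":0,"tz":0,"ax":0,"ay":0,"az":0,"jaw":50},{"tx":0,"ty":0,"tz":0,"ax":0,"ay":0,"az":0,"jaw":50}]' 35
python3 - <<'E'
from h import *
s=get_state(); print(s["joint_pos"].round(3))
c=cam("wrist"); cv2.imwrite("pics/w4.png",c["img"][:,:,::-1])
print(proj(c,[[.507,.131,.139],[.471,.134,.106],[.4755,.152,.106]]))
E
```

```text
clock: 11.52
tool_pos: [0.4263, -0.1847, 0.2823]
tcp_rot: [0.812, 3.031, -0.002]
ft_force: [0.8, -0.0, -1.4]
finger_gap: 0.691
gripper_force: 35.0
clock: 13.02
tool_pos: [0.5056, 0.1321, 0.2784]
tcp_rot: [-1.333, -2.844, 0.002]
ft_force: [-0.1, 1.1, -1.6]
finger_gap: 0.694
gripper_force: 35.0
[ 0.283  0.343 -0.84   1.693  0.269  1.228  0.074]
[[321.00162491 235.2956667 ]
 [287.97542991 192.07133946]
 [307.14529063 177.93561483]]
```

View pics/w4.png

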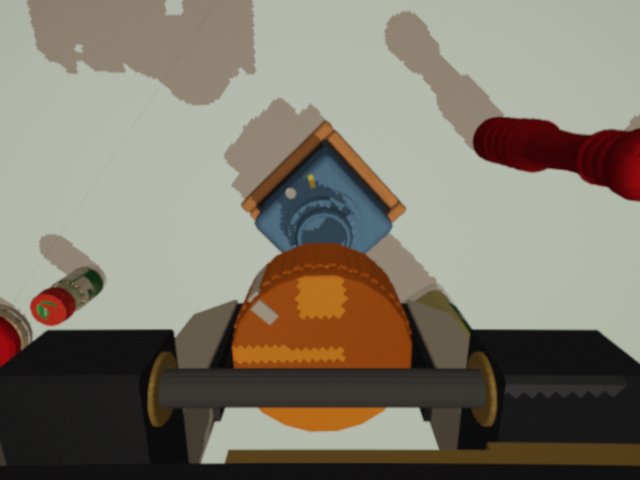

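The wrist view shows the held lid level with its pointer at ≈(265,313). The white dot is at ≈(291,193), the yellow bar at ≈(311,182) and the jar's mouth at ≈(323,235). Next I'll measure precisely.

Run:
```python
from h import *
c=cam("wrist"); s=get_state(); tp=np.array(s["tool_pos"]); print(tp)
Rm=R.from_rotvec(s["tcp_rot"]).as_matrix(); print("yaw",np.degrees(np.arctan2(Rm[1,0],Rm[0,0])),"tilt",np.degrees(np.arccos(-Rm[2,2])), Rm[:,2])
hsv=cv2.cvtColor(c["img"],cv2.COLOR_RGB2HSV)
def cen(m,box):
    x0,y0,x1,y1=box; k=np.zeros(m.shape,bool); k[y0:y1,x0:x1]=1; p=np.argwhere(m&k)[:,::-1]; return p.mean(0),len(p),p
w=(hsv[...,1]<70)&(hsv[...,2]>130)
d,nd,_=cen(w,(280,184,301,202)); y,ny,_=cen((hsv[...,0]>17)&(hsv[...,0]<35)&(hsv[...,1]>150)&(hsv[...,2]>100),(302,172,320,192))
print("dot",d,nd,"bar",y,ny)
D,B=plane(c,[d,y],.106)[:,:2]; print(D,B,np.hypot(*(D-B)), "expect",2*.037*np.sin(np.radians(14.5)))
m=(D+B)/2; u=(B-D)/np.hypot(*(B-D)); h=.037*np.cos(np.radians(14.5)); n=np.array([u[1],-u[0]]); n=n if n@[1,0]>0 else -n
A=m+h*n; print("axis(from marks)",A,"dot yaw",np.degrees(np.arctan2(*(D-A)[::-1]))%360,"bar",np.degrees(np.arctan2(*(B-A)[::-1]))%360)
# lid top
lt=tp[2]+.0274
q,nq,pq=cen(w,(245,298,282,328)); print("ptr",q,nq,pq.min(0),pq.max(0))
Q=plane(c,[q],lt)[0]; lq=Rm.T@(Q-tp); print("ptr in tool",lq,"angle from tool x (ccw from above)",np.degrees(np.arctan2(-lq[1],lq[0])),np.hypot(*lq[:2]))
m_=blobs(c,(3,150,60),(20,255,255),200)[0]; m_[:230]=0
# lid left/right extents rows and bottom edge
P=np.argwhere(m_>0)[:,::-1]; hull=cv2.convexHull(P.astype(np.int32))[:,0].astype(float)
T=(plane(c,hull,lt)-tp)@Rm; print("hull in tool, bottom/lateral"); print(T[np.argmin(T[:,0])],T[np.argmin(T[:,1])],T[np.argmax(T[:,1])],T[np.argmax(T[:,0])])
cr=cv2.resize(c["img"][120:440,220:430,::-1],None,fx=1.8,fy=1.8); cv2.imwrite("pics/w5.png",cv2.resize(c["img"][160:260,250:400,::-1],None,fx=5,fy=5,interpolation=cv2.INTER_CUBIC))
```

```text
[0.50581965 0.13209901 0.27858514]
yaw 129.7569008585183 tilt 0.04288839196433852 [-6.94272598e-04 -2.79826824e-04 -9.99999720e-01]
dot [290.         192.80597015] 67 bar [310.72093023 180.58139535] 43
[0.47273297 0.1345276 ] [0.47906386 0.15216913] 0.01874309793996504 expect 0.018528120300028667
axis(from marks) [0.50961458 0.13124889] dot yaw 174.9198580800559 bar 145.5977965404154
ptr [263.61168385 311.26460481] 291 [245 298] [276 323]
ptr in tool [ 0.01976957 -0.01840086 -0.02738237] angle from tool x (ccw from above) 42.946368766235 0.02700791651470211
hull in tool, bottom/lateral
[-0.04278161 -0.0349504  -0.02738489] [ 0.01811257 -0.10585818 -0.02732042] [-0.04213834  0.11930846 -0.02749468] [ 0.04374354  0.00525708 -0.02739374]
```

View pics/w5.png

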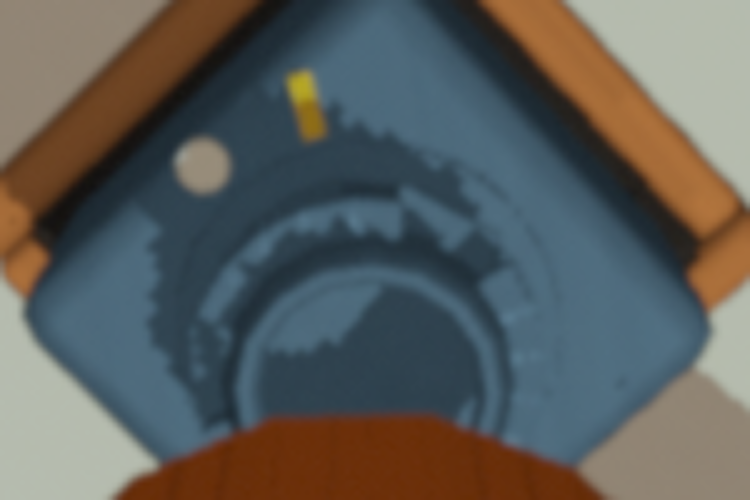

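The crop shows the dot at px ≈(290.6,193), the bar at ≈(311.4,181) and the neck's outer ring. In crop pixels the ring's left edge is ≈(236,400), its right ≈(508,400) and its top ≈(372,265).

Run:
```python
from h import *
c=cam("wrist"); s=get_state(); tp=np.array(s["tool_pos"]); Rm=R.from_rotvec(s["tcp_rot"]).as_matrix()
f=lambda p:np.array(p,float)/5+[250,160]
def circ(P):
    A=np.c_[2*P,np.ones(len(P))]; q=np.linalg.lstsq(A,(P**2).sum(1),rcond=None)[0]; return q[:2],np.sqrt(q[2]+q[:2]@q[:2])
# outer ring points in crop pixels
for z in(.135,.139): print(z,circ(plane(c,f([(236,390),(245,345),(285,292),(372,265),(455,290),(497,340),(508,390)]),z)[:,:2]))
print("rim cl",circ(plane(c,f([(258,350),(300,297),(372,280),(440,297),(480,345)]),.139)[:,:2]))
for off,D,B in((0,(203,165),(307,105)),):
    D,B=plane(c,f([D,B]),.106)[:,:2]; m=(D+B)/2; u=(B-D)/np.hypot(*(B-D)); n=np.array([u[1],-u[0]]); print("axis",m+.0358*n, np.degrees(np.arctan2(*(D-m-.0358*n)[::-1]))%360)
lt=tp[2]+.0274
T=(plane(c,[(320,431),(328,268),(233,345),(411,345),(263.6,311)],lt)-tp)@Rm; print(T.round(4))
```

```text
0.135 (array([0.51195544, 0.1292939 ]), np.float64(0.020021603546881896))
0.139 (array([0.51117695, 0.13019632]), np.float64(0.01975609531112576))
rim cl (array([0.51091493, 0.13009376]), np.float64(0.017601713361937537))
axis [0.51016288 0.13111426] 174.34158765077805
[[-0.0286  0.0006 -0.0274]
 [ 0.0353  0.0031 -0.0274]
 [ 0.007  -0.0293 -0.0274]
 [ 0.0072  0.0318 -0.0274]
 [ 0.0199 -0.0183 -0.0274]]
```

```bash
python3 -m pendant '[{"tx":-0.267,"ty":0.047,"tz":0.4,"ax":0,"ay":0,"az":0,"jaw":50},{"tx":0,"ty":0,"tz":0.9,"ax":0,"ay":0,"az":0.3,"jaw":50},{"tx":0,"ty":0,"tz":0.9,"ax":0,"ay":0,"az":0.35,"jaw":50},{"tx":0,"ty":0,"tz":0.9,"ax":0,"ay":0,"az":0,"jaw":50},{"tx":0,"ty":0,"tz":0.6,"ax":0,"ay":0,"az":0,"jaw":50},{"tx":0,"ty":0,"tz":0.25,"ax":0,"ay":0,"az":0,"jaw":50},{"tx":0,"ty":0,"tz":0,"ax":0,"ay":0,"az":0,"jaw":50},{"tx":0,"ty":0,"tz":0,"ax":0,"ay":0,"az":0,"jaw":50}]' 35
python3 - <<'E'
from h import *
a,b=cam("scene"),cam("side")
f=lambda c,x,y:cv2.resize(c["img"][y:y+80,x:x+80,::-1],None,fx=5,fy=5,interpolation=cv2.INTER_CUBIC)
cv2.imwrite("pics/p1.png",np.hstack([f(a,262,215),f(b,250,180)]))
E
```

```text
clock: 13.83
tool_pos: [0.5126, 0.1269, 0.1605]
tcp_rot: [-1.433, -2.795, -0.0]
ft_force: [-0.7, 0.3, -1.5]
finger_gap: 0.696
gripper_force: 35.0
```

View pics/p1.png

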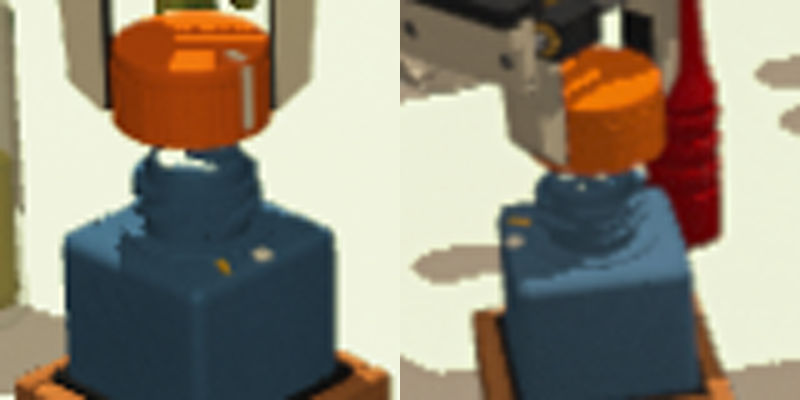

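The picture shows, in the scene half, the lid spanning 112–272 above a thread spanning 133–262. In the side half the lid's right edge is 667 and the thread spans 537–652. The lid looks about 5 mm off toward +x, so I'll quantify that by ray azimuths.

Run:
```python
from h import *
a,b=cam("scene"),cam("side")
az=lambda c,uv:np.arctan2(*ray(c,[uv])[0,[1,0]])
def runs(mask,row,x0,x1):
    xs=np.where(mask[row,x0:x1])[0]+x0; return (xs.min(),xs.max()+1) if len(xs) else None
for n,c,x0,rows_l,rows_n,X in(("scene",a,262,range(228,240,2),range(248,262,2),(275,330)),("side",b,250,range(198,212,2),range(216,226,2),(272,312))):
    hsv=cv2.cvtColor(c["img"],cv2.COLOR_RGB2HSV)
    O=(hsv[...,0]<20)&(hsv[...,1]>190)&(hsv[...,2]>70); Bl=(hsv[...,0]>95)&(hsv[...,0]<118)&(hsv[...,1]>70)
    ol=[(r,runs(O,r,X[0]-10,X[1]+(6 if n=="side" else 10))) for r in rows_l]; bl=[(r,runs(Bl,r,*X)) for r in rows_n]
    print(n,ol); print(bl)
```

```text
scene [(228, (np.int64(284), np.int64(315))), (230, (np.int64(284), np.int64(315))), (232, (np.int64(284), np.int64(315))), (234, (np.int64(284), np.int64(316))), (236, (np.int64(284), np.int64(316))), (238, (np.int64(285), np.int64(315)))]
[(248, (np.int64(289), np.int64(313))), (250, (np.int64(289), np.int64(313))), (252, (np.int64(289), np.int64(313))), (254, (np.int64(290), np.int64(314))), (256, (np.int64(288), np.int64(317))), (258, (np.int64(283), np.int64(321))), (260, (np.int64(279), np.int64(326)))]
side [(198, (np.int64(283), np.int64(313))), (200, (np.int64(283), np.int64(304))), (202, (np.int64(284), np.int64(313))), (204, (np.int64(284), np.int64(313))), (206, (np.int64(284), np.int64(313))), (208, (np.int64(284), np.int64(313))), (210, (np.int64(284), np.int64(313)))]
[(216, (np.int64(278), np.int64(299))), (218, (np.int64(278), np.int64(302))), (220, (np.int64(278), np.int64(304))), (222, (np.int64(272), np.int64(304))), (224, (np.int64(277), np.int64(305)))]
```

Run:
```python
from h import *
a,b=cam("scene"),cam("side")
az=lambda c,u,v:np.arctan2(*ray(c,[(u,v)])[0,[1,0]])
ref=np.array([.51,.13]); G=[];e=[]
for n,c,lid,neck in(("scene",a,az(a,(284.2+315.7)/2,234),az(a,(289+313.4)/2,251)),("side",b,None,az(b,(277.6+300.5)/2,219))):
    v=ref-c["P"][:2]; d=np.hypot(*v)
    if lid is None: lid=az(b,303.6,201)+np.arcsin(.032/d)   # right edge -> centre (ccw is left)
    th=np.arctan2(v[1],v[0]); G.append([-np.sin(th),np.cos(th)]); e.append((d*(lid-th),d*(neck-th)))
e=np.array(e); print("mm",e*1000)
L=ref+np.linalg.solve(G,e[:,0]); N=ref+np.linalg.solve(G,e[:,1]); print("lid",L,"neck",N,"shift",N-L)
Rm=R.from_rotvec(get_state()["tcp_rot"]).as_matrix(); print(get_state()["tool_pos"],"tool shift /30mm",(Rm.T@np.r_[N-L,0])/.03, np.degrees(np.arctan2(Rm[1,0],Rm[0,0])))
```

```text
mm [[-0.30657649 -1.785555  ]
 [-5.27495348 -1.70311675]]
lid [0.51410174 0.12457784] neck [0.51082448 0.12621077] shift [-0.00327726  0.00163292]
[0.51284356 0.12700866 0.16126163] tool shift /30mm [ 0.10792717 -0.05699318 -0.00016021] 125.6775362557387
```

```bash
python3 -m pendant '[{"tx":0.09,"ty":-0.045,"tz":0.2,"ax":0,"ay":0,"az":0,"jaw":50},{"tx":0,"ty":0,"tz":0.2,"ax":0,"ay":0,"az":0,"jaw":50},{"tx":0,"ty":0,"tz":0.15,"ax":0,"ay":0,"az":0,"jaw":50},{"tx":0,"ty":0,"tz":0.07,"ax":0,"ay":0,"az":0,"jaw":50},{"tx":0,"ty":0,"tz":0.05,"ax":0,"ay":0,"az":0,"jaw":50},{"tx":0,"ty":0,"tz":0,"ax":0,"ay":0,"az":0,"jaw":50}]' 35
python3 -m pendant '[{"tx":0,"ty":0,"tz":0.05,"ax":0,"ay":0,"az":0,"jaw":50},{"tx":0,"ty":0,"tz":0,"ax":0,"ay":0,"az":0,"jaw":50}]' 35
python3 -m pendant '[{"tx":0,"ty":0,"tz":0.05,"ax":0,"ay":0,"az":0,"jaw":50},{"tx":0,"ty":0,"tz":0,"ax":0,"ay":0,"az":0,"jaw":50}]' 35
```

```text
clock: 14.63
tool_pos: [0.5095, 0.1282, 0.1398]
tcp_rot: [-1.434, -2.795, 0.001]
ft_force: [0.2, 0.8, -1.8]
finger_gap: 0.691
gripper_force: 35.0
clock: 14.8
tool_pos: [0.5097, 0.1283, 0.1387]
tcp_rot: [1.434, 2.795, 0.0]
ft_force: [0.0, 0.3, -1.7]
finger_gap: 0.691
gripper_force: 35.0
clock: 14.97
tool_pos: [0.5097, 0.1283, 0.1372]
tcp_rot: [1.434, 2.795, -0.0]
ft_force: [-0.7, -1.0, -2.3]
finger_gap: 0.692
gripper_force: 35.0
```

No contact yet and the lugs are past the rim, so I'll carry on to the crests (TCP ≈0.1346).

```bash
python3 -m pendant '[{"tx":0,"ty":0,"tz":0.05,"ax":0,"ay":0,"az":0,"jaw":50},{"tx":0,"ty":0,"tz":0,"ax":0,"ay":0,"az":0,"jaw":50}]' 35
python3 -m pendant '[{"tx":0,"ty":0,"tz":0.04,"ax":0,"ay":0,"az":0,"jaw":50},{"tx":0,"ty":0,"tz":0,"ax":0,"ay":0,"az":0,"jaw":50}]' 35
python3 -m pendant '[{"tx":0,"ty":0,"tz":0.02,"ax":0,"ay":0,"az":0,"jaw":50},{"tx":0,"ty":0,"tz":0,"ax":0,"ay":0,"az":0,"jaw":50}]' 35
```

```text
clock: 15.13
tool_pos: [0.5096, 0.1283, 0.1356]
tcp_rot: [-1.434, -2.795, 0.0]
ft_force: [-0.5, -1.1, -1.8]
finger_gap: 0.693
gripper_force: 35.0
clock: 15.3
tool_pos: [0.5097, 0.1283, 0.1346]
tcp_rot: [1.434, 2.795, 0.0]
ft_force: [0.1, -0.4, 0.3]
finger_gap: 0.691
gripper_force: 35.0
clock: 15.47
tool_pos: [0.5098, 0.1284, 0.1343]
tcp_rot: [1.434, 2.795, 0.0]
ft_force: [-0.9, -1.0, 4.4]
finger_gap: 0.691
gripper_force: 35.0
```

```bash
python3 -m pendant '[{"tx":0,"ty":0,"tz":0.01,"ax":0,"ay":0,"az":-0.5,"jaw":50},{"tx":0,"ty":0,"tz":0,"ax":0,"ay":0,"az":-0.8,"jaw":50},{"tx":0,"ty":0,"tz":0,"ax":0,"ay":0,"az":-0.7,"jaw":50},{"tx":0,"ty":0,"tz":0,"ax":0,"ay":0,"az":0,"jaw":50}]' 35
python3 -m pendant '[{"tx":0,"ty":0,"tz":0,"ax":0,"ay":0,"az":-0.5,"jaw":50},{"tx":0,"ty":0,"tz":0,"ax":0,"ay":0,"az":-0.8,"jaw":50},{"tx":0,"ty":0,"tz":0,"ax":0,"ay":0,"az":-0.7,"jaw":50},{"tx":0,"ty":0,"tz":0,"ax":0,"ay":0,"az":0,"jaw":50}]' 35
python3 -c "
from h import *
s=get_state(); print(s['torque'],s['ft_force'])"
```

```text
clock: 15.8
tool_pos: [0.5104, 0.1286, 0.1343]
tcp_rot: [1.127, 2.931, 0.002]
ft_force: [-0.0, -0.2, 5.1]
finger_gap: 0.688
gripper_force: 35.0
clock: 16.13
tool_pos: [0.5104, 0.1286, 0.1343]
tcp_rot: [0.814, 3.033, 0.001]
ft_force: [0.1, -0.5, 4.7]
finger_gap: 0.69
gripper_force: 35.0
[-0.0114345  -0.18774824  0.0481978 ] [ 0.07500428 -0.53809067  4.69395962]
```

```bash
python3 -m pendant '[{"tx":0,"ty":0,"tz":0,"ax":0,"ay":0,"az":-0.5,"jaw":50},{"tx":0,"ty":0,"tz":0,"ax":0,"ay":0,"az":-0.8,"jaw":50},{"tx":0,"ty":0,"tz":0,"ax":0,"ay":0,"az":-0.8,"jaw":50},{"tx":0,"ty":0,"tz":0,"ax":0,"ay":0,"az":-0.8,"jaw":50},{"tx":0,"ty":0,"tz":0,"ax":0,"ay":0,"az":-0.6,"jaw":50},{"tx":0,"ty":0,"tz":0,"ax":0,"ay":0,"az":0,"jaw":50}]' 35
python3 -m pendant '[{"tx":0,"ty":0,"tz":0.04,"ax":0,"ay":0,"az":0,"jaw":50},{"tx":0,"ty":0,"tz":0.04,"ax":0,"ay":0,"az":0,"jaw":50},{"tx":0,"ty":0,"tz":0,"ax":0,"ay":0,"az":0,"jaw":50}]' 35
```

```text
clock: 16.63
tool_pos: [0.5096, 0.1281, 0.1334]
tcp_rot: [-0.251, -3.131, -0.0]
ft_force: [-0.3, 0.4, -1.6]
finger_gap: 0.688
gripper_force: 35.0
clock: 16.88
tool_pos: [0.5095, 0.1282, 0.131]
tcp_rot: [-0.258, -3.131, 0.0]
ft_force: [0.0, -0.1, -0.9]
finger_gap: 0.695
gripper_force: 35.0
```

```bash
python3 -m pendant '[{"tx":0,"ty":0,"tz":0.05,"ax":0,"ay":0,"az":0,"jaw":50},{"tx":0,"ty":0,"tz":0.05,"ax":0,"ay":0,"az":0,"jaw":50},{"tx":0,"ty":0,"tz":0.04,"ax":0,"ay":0,"az":0,"jaw":50},{"tx":0,"ty":0,"tz":0,"ax":0,"ay":0,"az":0,"jaw":50}]' 35
python3 -m pendant '[{"tx":0,"ty":0,"tz":0.025,"ax":0,"ay":0,"az":0,"jaw":50},{"tx":0,"ty":0,"tz":0,"ax":0,"ay":0,"az":0,"jaw":50}]' 35
```

```text
clock: 17.22
tool_pos: [0.5096, 0.1283, 0.1269]
tcp_rot: [-0.255, -3.131, 0.0]
ft_force: [-1.1, 0.2, -0.6]
finger_gap: 0.69
gripper_force: 35.0
clock: 17.38
tool_pos: [0.5097, 0.1284, 0.1265]
tcp_rot: [0.255, 3.131, -0.0]
ft_force: [-1.5, -0.9, 1.6]
finger_gap: 0.692
gripper_force: 35.0
```

```bash
python3 -m pendant '[{"tx":0,"ty":0,"tz":0,"ax":0,"ay":0,"az":0.5,"jaw":50},{"tx":0,"ty":0,"tz":0,"ax":0,"ay":0,"az":0.8,"jaw":50},{"tx":0,"ty":0,"tz":0,"ax":0,"ay":0,"az":0.8,"jaw":50},{"tx":0,"ty":0,"tz":0.008,"ax":0,"ay":0,"az":0.8,"jaw":50},{"tx":0,"ty":0,"tz":0.018,"ax":0,"ay":0,"az":0.8,"jaw":50},{"tx":0,"ty":0,"tz":0.018,"ax":0,"ay":0,"az":0.8,"jaw":50},{"tx":0,"ty":0,"tz":0,"ax":0,"ay":0,"az":0,"jaw":50}]' 35
python3 -c "
from h import *
s=get_state(); print(s['torque'],s['ft_force'],s['tool_pos'])"
```

```text
clock: 17.97
tool_pos: [0.5098, 0.1285, 0.1252]
tcp_rot: [0.984, 2.983, 0.0]
ft_force: [-0.4, -0.4, -0.7]
finger_gap: 0.692
gripper_force: 35.0
[ 0.0570213  -0.19452246 -0.023728  ] [-0.38858413 -0.36197012 -0.70916409] [0.50978966 0.12848621 0.12522056]
```

```bash
python3 -m pendant '[{"tx":0,"ty":0,"tz":0.018,"ax":0,"ay":0,"az":0.8,"jaw":50},{"tx":0,"ty":0,"tz":0.018,"ax":0,"ay":0,"az":0.8,"jaw":50},{"tx":0,"ty":0,"tz":0.018,"ax":0,"ay":0,"az":0.8,"jaw":50},{"tx":0,"ty":0,"tz":0.018,"ax":0,"ay":0,"az":0.8,"jaw":50},{"tx":0,"ty":0,"tz":0,"ax":0,"ay":0,"az":0,"jaw":50}]' 35
python3 -m pendant '[{"tx":0,"ty":0,"tz":0.018,"ax":0,"ay":0,"az":0.8,"jaw":50},{"tx":0,"ty":0,"tz":0.018,"ax":0,"ay":0,"az":0.8,"jaw":50},{"tx":0,"ty":0,"tz":0.018,"ax":0,"ay":0,"az":0.8,"jaw":50},{"tx":0,"ty":0,"tz":0.018,"ax":0,"ay":0,"az":0.8,"jaw":50},{"tx":0,"ty":0,"tz":0,"ax":0,"ay":0,"az":0,"jaw":50}]' 35
python3 -c "
from h import *
s=get_state(); print(s['torque'],s['ft_force'],s['tool_pos'])"
```

```text
clock: 18.38
tool_pos: [0.5098, 0.1284, 0.123]
tcp_rot: [1.464, 2.779, 0.0]
ft_force: [0.6, -0.1, -0.1]
finger_gap: 0.689
gripper_force: 35.0
clock: 18.8
tool_pos: [0.5105, 0.1288, 0.1217]
tcp_rot: [1.905, 2.496, 0.002]
ft_force: [-0.6, -0.8, 7.1]
finger_gap: 0.692
gripper_force: 35.0
[-0.08110773  0.0296996   0.02409141] [-0.60150382 -0.79241108  7.07177531] [0.51049704 0.12876267 0.12168969]
```

```bash
T='from h import *
s=get_state(); print(s["torque"],np.degrees(R.from_rotvec(s["tcp_rot"]).as_matrix()[:2,0]@[0,0]) , 2*np.degrees(np.arctan2(s["tcp_rot"][1],s["tcp_rot"][0])))'
python3 -m pendant '[{"tx":0,"ty":0,"tz":0,"ax":0,"ay":0,"az":0.6,"jaw":50},{"tx":0,"ty":0,"tz":0,"ax":0,"ay":0,"az":0.6,"jaw":50},{"tx":0,"ty":0,"tz":0,"ax":0,"ay":0,"az":0,"jaw":50}]' 35
python3 -c "$T"
python3 -m pendant '[{"tx":0,"ty":0,"tz":0,"ax":0,"ay":0,"az":0.3,"jaw":50},{"tx":0,"ty":0,"tz":0,"ax":0,"ay":0,"az":0.3,"jaw":50},{"tx":0,"ty":0,"tz":0,"ax":0,"ay":0,"az":0,"jaw":50}]' 35
python3 -c "$T"
```

```text
clock: 19.05
tool_pos: [0.5105, 0.1284, 0.1217]
tcp_rot: [2.057, 2.373, 0.002]
ft_force: [-1.4, -0.2, 8.2]
finger_gap: 0.695
gripper_force: 35.0
[-0.32500652  0.09166358 -0.01289687] 0.0 98.15648701619878
clock: 19.3
tool_pos: [0.51, 0.1281, 0.1217]
tcp_rot: [2.125, 2.311, -0.0]
ft_force: [-2.3, -3.2, 11.3]
finger_gap: 0.691
gripper_force: 35.0
[-0.66775897  0.46485777  0.79497399] 0.0 94.79090655593335
```

```bash
T='from h import *
s=get_state(); print(s["torque"], 2*np.degrees(np.arctan2(s["tcp_rot"][1],s["tcp_rot"][0])))'
python3 -m pendant '[{"tx":0,"ty":0,"tz":0,"ax":0,"ay":0,"az":0.25,"jaw":50},{"tx":0,"ty":0,"tz":0,"ax":0,"ay":0,"az":0,"jaw":50}]' 35
python3 -c "$T"
python3 -m pendant '[{"tx":0,"ty":0,"tz":0,"ax":0,"ay":0,"az":0.25,"jaw":50},{"tx":0,"ty":0,"tz":0,"ax":0,"ay":0,"az":0,"jaw":50}]' 35
python3 -c "$T"
```

```text
clock: 19.47
tool_pos: [0.5099, 0.1284, 0.1216]
tcp_rot: [2.154, 2.285, 0.0]
ft_force: [-2.1, -2.9, 10.5]
finger_gap: 0.693
gripper_force: 35.0
[-0.54434928  0.4790559   1.29065016] 93.39036004000235
clock: 19.63
tool_pos: [0.5099, 0.1285, 0.1216]
tcp_rot: [2.183, 2.257, 0.0]
ft_force: [-2.6, -2.3, 9.5]
finger_gap: 0.692
gripper_force: 35.0
[-0.50668932  0.45352479  1.4970446 ] 91.91529974980851
```

```bash
python3 -m pendant '[{"tx":0,"ty":0,"tz":0,"ax":0,"ay":0,"az":0,"jaw":85},{"tx":0,"ty":0,"tz":0,"ax":0,"ay":0,"az":0,"jaw":100},{"tx":0,"ty":0,"tz":0,"ax":0,"ay":0,"az":0,"jaw":100},{"tx":0,"ty":0,"tz":0,"ax":0,"ay":0,"az":0,"jaw":100},{"tx":0,"ty":0,"tz":0,"ax":0,"ay":0,"az":0,"jaw":100},{"tx":0,"ty":0,"tz":-0.2,"ax":0,"ay":0,"az":0,"jaw":100},{"tx":0,"ty":0,"tz":-0.5,"ax":0,"ay":0,"az":0,"jaw":100},{"tx":0,"ty":0,"tz":-0.8,"ax":0,"ay":0,"az":0,"jaw":100},{"tx":0,"ty":0,"tz":-0.8,"ax":0,"ay":0,"az":0,"jaw":100},{"tx":0,"ty":0,"tz":-0.8,"ax":0,"ay":0,"az":0,"jaw":100},{"tx":0,"ty":0,"tz":-0.8,"ax":0,"ay":0,"az":0,"jaw":100},{"tx":0,"ty":0,"tz":-0.8,"ax":0,"ay":0,"az":0,"jaw":100},{"tx":0,"ty":0,"tz":-0.6,"ax":0,"ay":0,"az":0,"jaw":100},{"tx":0,"ty":0,"tz":-0.2,"ax":0,"ay":0,"az":0,"jaw":100},{"tx":0,"ty":0,"tz":0,"ax":0,"ay":0,"az":0,"jaw":100}]'
python3 - <<'E'
from h import *
c=cam("wrist"); cv2.imwrite("pics/w6.png",c["img"][:,:,::-1]); hsv=cv2.cvtColor(c["img"],cv2.COLOR_RGB2HSV)
m,bl=blobs(c,(3,190,90),(20,255,255),300); print(bl)
uv0=proj(c,[[.5105,.129,.149]])[0]; print("lid top expected",uv0)
w=((hsv[...,1]<80)&(hsv[...,2]>120)).astype(np.uint8)
w[:int(uv0[1])-70]=0; w[int(uv0[1])+70:]=0; w[:,:int(uv0[0])-70]=0; w[:,int(uv0[0])+70:]=0
n,l,st,ce=cv2.connectedComponentsWithStats(w)
for i in range(1,n):
    if 10<st[i][4]<600:
        for z in(.149,.106):
            q=plane(c,[ce[i]],z)[0,:2]-[.5105,.129]; print(ce[i].round(1),st[i].tolist(),z,np.hypot(*q).round(4),np.degrees(np.arctan2(q[1],q[0]))%360)
y=(hsv[...,0]>21)&(hsv[...,0]<35)&(hsv[...,1]>150)&(hsv[...,2]>100); p=np.argwhere(y)[:,::-1]; p=p[np.hypot(*(p-uv0).T)<80]; print("yellow",len(p),p.mean(0) if len(p) else "")
if len(p): q=plane(c,[p.mean(0)],.106)[0,:2]-[.5105,.129]; print(np.hypot(*q),np.degrees(np.arctan2(q[1],q[0])))
for n in("scene","side"):
    c=cam(n); print(n,blobs(c,(3,190,70),(20,255,255),100)[1]); print("red",blobs(c,(0,200,90),(4,255,255))[1])
    print("exp lid top centre",proj(c,[[.5105,.129,.149],[.5105,.129,.115],[.42,-.369,.0955]]).round(1).tolist())
E
```

```text
clock: 20.88
tool_pos: [0.5104, 0.1287, 0.2874]
tcp_rot: [2.191, 2.249, 0.004]
ft_force: [0.5, 0.9, -0.2]
finger_gap: 0.998
gripper_force: 0.0
[([277, 182, 87, 89, 5851], [320.8, 227.4]), ([168, 411, 29, 24, 317], [184.3, 423.2])]
lid top expected [320.79878166 233.61227953]
[290.1 210. ] [284, 205, 13, 11, 83] 0.149 0.0277 142.90800711221098
[290.1 210. ] [284, 205, 13, 11, 83] 0.106 0.0259 164.53824105801453
[274.3 211.3] [270, 208, 9, 8, 54] 0.149 0.0367 155.07045752609372
[274.3 211.3] [270, 208, 9, 8, 54] 0.106 0.0382 171.7234573132365
yellow 4 [282.25 189.5 ]
0.03909237252034804 143.23106612621964
scene [([162, 153, 15, 12, 136], [169.2, 158.9]), ([236, 169, 17, 14, 173], [244.4, 175.5]), ([365, 192, 24, 22, 373], [375.7, 201.5]), ([285, 236, 31, 27, 692], [300.1, 248.5]), ([266, 288, 73, 35, 1108], [301.5, 304.9])]
red [([365, 193, 24, 20, 322], [375.5, 202.0]), ([439, 197, 18, 13, 155], [447.4, 204.1]), ([407, 248, 14, 11, 111], [413.2, 253.8])]
exp lid top centre [[300.1, 239.9], [300.6, 255.1], [447.4, 202.7]]
side [([341, 156, 27, 22, 163], [354.4, 164.4]), ([275, 205, 28, 25, 591], [288.3, 216.7]), ([542, 226, 41, 122, 1362], [558.8, 265.0]), ([440, 378, 43, 45, 1348], [460.1, 401.0]), ([305, 381, 27, 21, 333], [317.5, 391.0])]
red [([329, 145, 24, 32, 230], [341.4, 158.9]), ([245, 302, 15, 15, 137], [252.8, 310.1]), ([305, 382, 27, 29, 510], [317.7, 396.4])]
exp lid top centre [[288.1, 209.9], [288.8, 222.5], [318.5, 395.3]]
```

The pointer is at about 143°, the bar at about 143° and the stop was firm. The lid height and the spice cap are where they should be, so I'll hand the job in.

```bash
python3 -c "from station import *; print(job_done())"
```

```text
the job is handed in; nothing more can be done
None
```

The job is handed in at about 21 s. The spice jar stands upright on the bare worktop, and the lid is screwed home against the stop with its pointer at the yellow bar and released. The timer, tin, bottle and mill were not touched as far as the camera views and force readings showed.

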